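# Bring the glued moulding to the curing lamp and clamp the carousel

## Robot

A 6-joint arm with a two-finger parallel gripper is mounted at the origin on the work surface. World frame = base frame: x ahead of the robot, y to its left, z up, the work surface at z = 0. Lengths are in mm, angles in rad, forces in N, time in s.
With the tool pointing down it reaches from about 275 to 1000 mm from the base axis. Payload 8.4 kg.
Tool frame: the origin (TCP) lies between the finger pads; the fingertips stand 17 mm ahead of it and the grasp point (between the pads) lies 2 mm behind it; z points along the fingers, y is the line along which they close (so a half turn about z gives the same grasp; the last joint's range is limited). The gripper opens to 85 mm and grips with 20 to 120 N. Pads are 22 mm wide; open, the fingers measure 114 mm over their backs; the gripper's body (76 mm by 85 mm) begins 54 mm behind the grasp point. The pads swing forward as they close: fully open they stand 13 mm farther back than shut.
Start: joints at [1.287, 0.353, 1.633, -0, 1.155, -0.002], TCP at [173.802, 600.351, 248.281] pointing down, gripper open.
Joint ranges: [-2.63, 2.63], [-0.92, 2.1], [0.06, 2.66], [-1.3, 4.44], [0, 2.69], [-3.02, 3.02]. Speed limits (rad/s): [2.22, 2.22, 2.79, 3.14, 3.14, 3.14].

## Interface

Orientations are given as [roll, pitch, yaw] about the fixed x, y, z axes, in that order (R = Rz(yaw) Ry(pitch) Rx(roll)).
In Python, from rig import sense, grab_frame, sign_off gives the robot as it stands. The module is installed in compiled form; this text tells all that it offers.
- The arm moves only by the tool send_rows, never from a script. Its argument "moves" is a list that holds one entry, the list of rows, each a list of 7 numbers: the shift along the world's x, y, z in m, then the turn, a rotation vector about the world's x, y, z in rad, then the opening, from -1 (shut) to 1 (fully open). In form: [[[dx, dy, dz, rx, ry, rz, jaw], ...]]. A call has 1 to 10 rows; each row shifts and turns the commanded pose from where the row before left it; what a row does not reach is not made up. A row lasts 1/10 s, in which the tool goes at most 50 mm and 8.59 degrees, less where a joint would pass 70% of its speed; a pose out of reach is approached as far as the arm can. A call with a gripper value outside its range is refused whole. The fingers move at their own pace and stop on an object; "grip_force" is the grip in N (left out, the last holds). Time passes only in rows, so rows that do not move let the fingers close. It gives the time, the measured TCP pose, the force, the opening and the grip force at its end, in the units of the state.
- sense(): the state, without advancing time (a new reading comes with each control period).
- grab_frame(name): name is "side" or "top" or "wrist"; returns a dict with "img" (384x512x3 uint8, red, green, blue), "mtx" (3x3 intrinsics, pixels), "rvec" (rotation vector, rad) and "tvec" (3), from world to camera coordinates, as OpenCV has them; the wrist camera has in their place "T_tool_cam" (4x4, takes a point from camera to tool coordinates, whose origin is the TCP and whose axes are the flange's). Camera axes: x right, y down, z forward; pixel columns grow to the right and rows downward; lengths in mm; the calibration is good to about 2 mm. A picture is of the moment at which its call begins: read the wrist's pose just before it. There is no depth.
- sign_off(): hands the job in; it is judged then, once.
The state is a dict: "clock": time; "qpos": joint angles; "qvel": joint speeds; "joint_efforts": joint torques, N m; "eef_pos": TCP position; "tcp_rot": TCP orientation; "contact_force": force on the tool from outside, world axes, zero at the start; "wrist_torque": the same for the moment, N m; "opening": opening from 0.0 (shut) to 1.0 (fully open); "grasp_force": force on a finger pad.
Only numpy, scipy, OpenCV 4.12 (cv2) and the standard library are available. Lean on these libraries where they do the work, as an engineer would, in place of code of your own. Each camera call takes 0.05 s, during which the arm holds its last target. There are 200 camera calls.

## Task

With a fingertip, push on the bare arms of the carousel to turn it until its one long arm points straight at the curing lamp, and leave it there. Then push the clamp lever across, clockwise, fully to its stop to lock it, and take the hand clear. The carousel must still point at the lamp; do not touch the freshly glued mouldings on the arms' ends, and leave the other things on the bench where they stand: nothing is to be picked up.

Things in the scene. Friction and masses are not known exactly. Their poses are not given: they have to be found in the camera images.
- carousel: Carousel; its origin lies on its axis at table height. Aluminium hub (50 mm diameter, top at 72 mm, cap to 78 mm) with four level arms at right angles, on a fixed round foot (150 mm diameter, 14 mm high). Turns both ways without limit about the vertical, against about 0.15 N m; no spring, stops when no longer pushed. Its x axis lies along the long arm.
- long_tip (a point): Outer end of the long arm's top edge, 180 mm from the hub's axis, 65 mm above the table. The other three arms reach 130 mm and stand at 90, 180 and 270 degrees to it. All are aluminium bars 12 mm wide, from 49 to 65 mm above the table.
- lamp_spot (a point): The point in front of the lamp, 180 mm from the hub's axis and 65 mm above the table, straight on the line from the hub to the lamp: the long arm's end belongs here.
- lamp_lens (a point): Centre of the round lens of the curing lamp, a fixed white box 75 mm wide on a post with a dark round foot, 135 mm high in all; the lens looks at the hub, 215 mm from its axis and 103 mm above the table. x points away from the hub.
- moulding0 (a point): Freshly glued grey plastic moulding on the long arm, centre 165 mm from the axis, about 40 mm along the arm and 40 mm across, from 65 to at most 90 mm above the table. Not to be touched. Point at its middle, 77 mm up.
- moulding1 (a point): Same, on the short arm 90 degrees counterclockwise (from above) of the long one, centre 115 mm from the axis. On each short arm the bar is bare between 25 and 95 mm from the axis, on the long one between 25 and 140 mm.
- moulding2 (a point): Same, on the short arm pointing away from the long one, centre 115 mm from the axis.
- moulding3 (a point): Same, on the short arm 90 degrees clockwise of the long one, centre 115 mm from the axis.
- clamp (a joint): Angle of the clamp lever, rad: 0 fully open (lever points away from the carousel), grows clockwise seen from above, 1.57 at its stop (locked). Needs about 0.08 N m; it stays where it is left. The carousel's stiffness is the same in both positions.
- clamp_pivot (a point): Vertical pivot of the clamp lever, beside the carousel 225 mm from the hub's axis on a low foot (14 mm high); pivot boss 36 mm in diameter, its top at 66 mm; point at 62 mm.
- clamp_tip (a point): Centre of the black ball (24 mm diameter) on the lever's end, 95 mm from the pivot, 55 mm above the table. The lever is a steel bar 12 mm wide, from 48 to 62 mm above the table.
- bowl: White bowl heaped with grey mouldings, 180 mm diameter, 55 mm high, loose. Origin under its centre, as with all these bystanders.
- jar_a: Paint jar, 36 mm diameter, 42 mm high, loose, near the carousel.
- jar_b: Second such jar, loose.
- glue: Glue bottle, 32 mm diameter, 85 mm high, loose.
- offcut: Loose grey moulding, 90 mm long, 10 mm high, lying on the table.
- nippers: Side cutters, about 110 mm long, 14 mm high, loose.
- screwdriver: Screwdriver, 160 mm long, loose.
Things that resemble listed ones, but are neither listed nor needed, are in the scene too. What is shaped like the part that bears lamp_spot but green or red is not meant.

How it is judged:
By the outcome, as a careful person would: the job done as asked, in the order asked, and still so for the second after the job is handed in, with the robot touching nothing.
It also fails if it takes over 72 s, if anything falls off the work surface, if the arm or the gripper's body presses on something with over 40 N, if the wrist force passes 120 N, or if a joint passes its speed limit or range.

## Working session

There is one attempt and no reset: what is moved stays moved. The work goes in short steps, Python scripts to look and compute and a tool call to move; the robot and the scene stay as the last step left them, time stands still between calls to the robot, and variables do not carry over. Pictures are saved under pics/ and viewed, at most 10 in all, crops included, and the job is handed in when it is done.

Besides the shell and the picture viewer there is one more tool, called after ">>>" as a command line: name --argument value ..., lists and objects as JSON in quotes. send_rows: Moves the arm, as the interface text tells. Its arguments: {"type":"object","properties":{"moves":{"type":"array"},"grip_force":{"type":"number"}},"required":["moves"]}

```bash
mkdir -p pics; cat > h.py <<'E'
import numpy as np,cv2,pickle
from rig import sense,grab_frame,sign_off
def snap(n,f):
    d=grab_frame(n); cv2.imwrite('pics/'+f+'.png',d['img'][:,:,::-1]); pickle.dump(d,open('pics/'+f+'.pkl','wb')); return d
def load(f): return pickle.load(open('pics/'+f+'.pkl','rb'))
def ray_z(d,u,v,z):
    R=cv2.Rodrigues(np.array(d['rvec'],float))[0]; t=np.array(d['tvec'],float).ravel()
    c=-R.T@t; r=R.T@np.linalg.solve(d['mtx'],[u,v,1.]); return c+r*(z-c[2])/r[2]
def proj(d,P): return cv2.projectPoints(np.array(P,float).reshape(-1,3),np.array(d['rvec'],float),np.array(d['tvec'],float),np.array(d['mtx'],float),None)[0].reshape(-1,2)
def tri(d1,p1,d2,p2):
    M=[d['mtx']@np.c_[cv2.Rodrigues(np.array(d['rvec'],float))[0],np.array(d['tvec'],float).ravel()] for d in(d1,d2)]
    X=cv2.triangulatePoints(M[0],M[1],np.array(p1,float).reshape(2,1),np.array(p2,float).reshape(2,1)).ravel(); return X[:3]/X[3]
E
python3 - <<'E'
from h import *
for n in('top','side'):
    d=snap(n,n+'0'); print(n,d['mtx'].tolist() if 0 else d['mtx'][0,0])
    im=cv2.resize(d['img'][:,:,::-1],(800,600),interpolation=cv2.INTER_CUBIC); cv2.imwrite('pics/%s0b.png'%n,im)
s=sense();print(s['eef_pos'],s['tcp_rot'],s['clock'],s['opening'])
E
```

```text
top 398.0283343845401
side 442.4274905901946
[173.68815635 599.96617501 247.64006494] [-3.14034342e+00 -1.87710039e-05  2.85975846e+00] 0.1 0.9997963429673542
```

View pics/top0b.png

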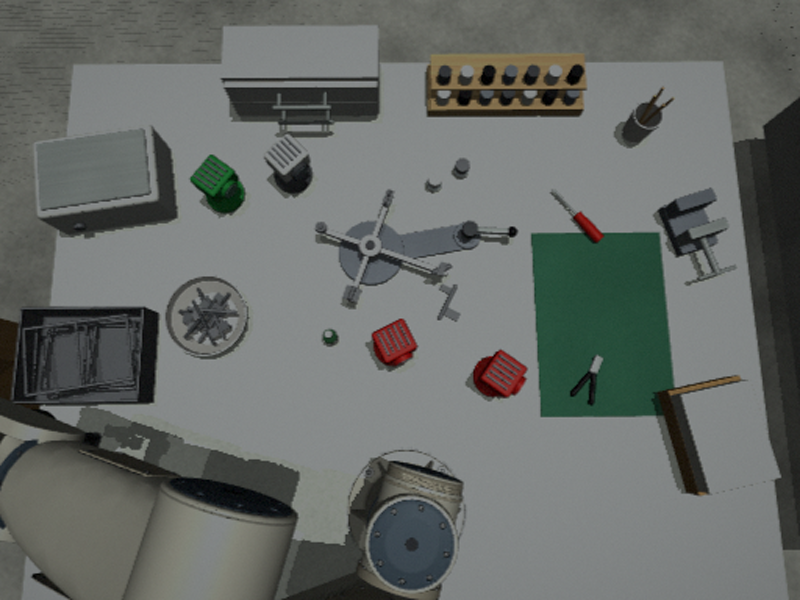

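View pics/side0b.png

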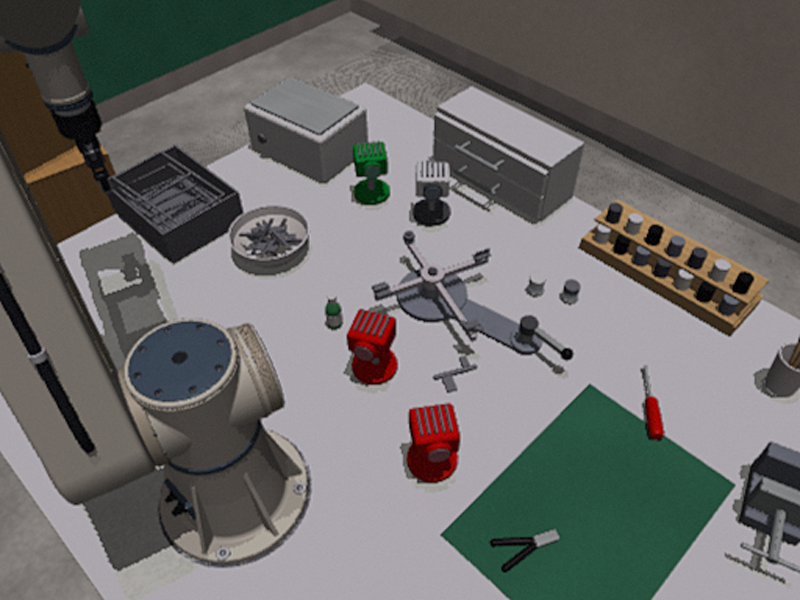

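The top view (800x600) shows the hub at (370,246), the long arm's end near (442,270) and short arms ending at (388,198), (320,228) and (350,297). The clamp pivot is at (468,232) and its ball at (513,231). There are four lamps: white (288,165), green (218,183), red (395,342) and red (502,373). The white one is meant, because green and red are excluded and it has the dark foot. I'll confirm that in a crop.

```bash
python3 - <<'E'
from h import *
t=load('top0');s=load('side0')
k=1.5625
c=t['img'][70:220,150:350,::-1]; a=cv2.resize(c,(800,600),interpolation=cv2.INTER_CUBIC); cv2.imwrite('pics/ct.png',a)
c=s['img'][90:240,220:420,::-1]; a=cv2.resize(c,(800,600),interpolation=cv2.INTER_CUBIC); cv2.imwrite('pics/cs.png',a)
for n,p,z in[('hub',(370,244),78),('long',(442,270),65),('base',(410,540),0),('right',(513,231),55),('piv',(468,230),66)]: print(n,ray_z(t,p[0]/k,p[1]/k,z))
print(ray_z(s,432/k,271/k,78))
E
```

```text
hub [564.20778239  72.15069804  78.        ]
long [507.5475792  -84.74347511  65.        ]
base [-62.87598667  -7.69219155   0.        ]
right [ 597.97825484 -246.66749532   55.        ]
piv [ 597.80310519 -144.62590654   66.        ]
[562.30987657  69.66876631  78.        ]
```

View pics/ct.png

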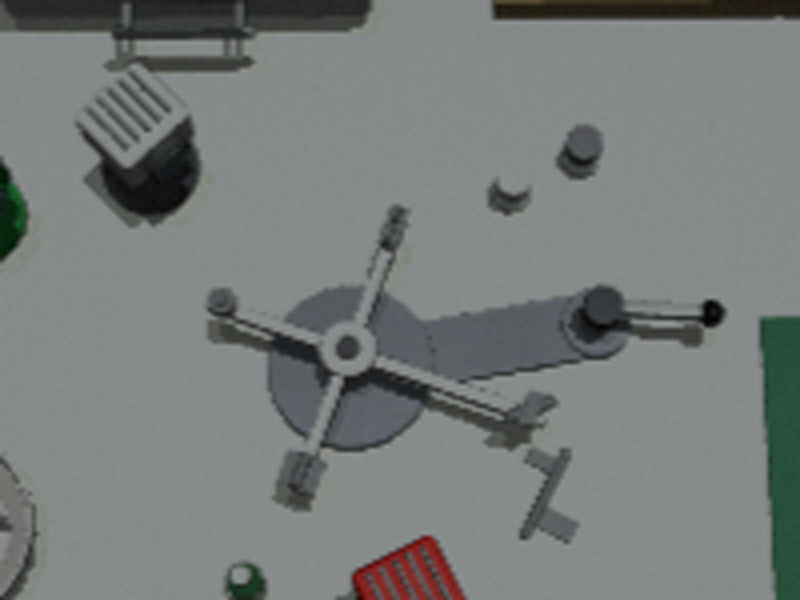

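View pics/cs.png

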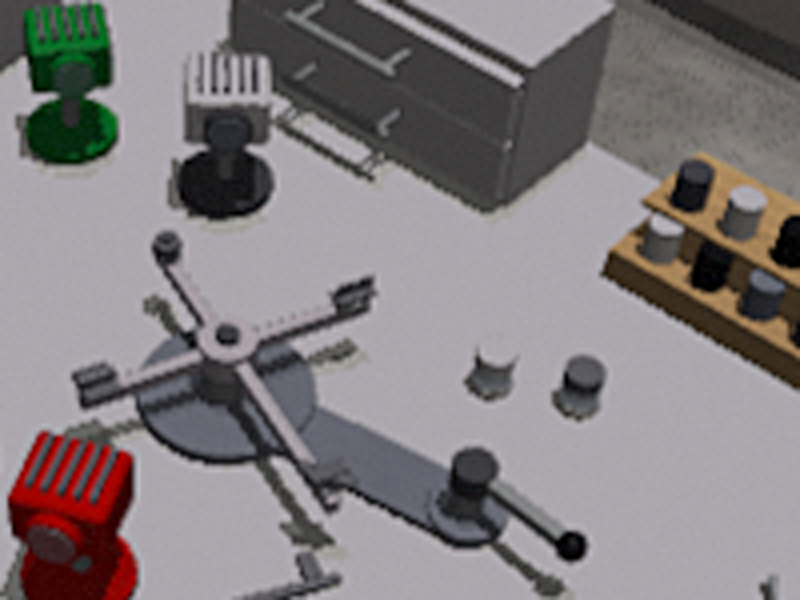

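The crops confirm the white lamp: white box, dark round foot, lens facing the hub. In the top crop its box centre is at (133,117) and its foot at (152,180). In the side crop the lens is at (230,130). Now the geometry.

```bash
python3 - <<'E'
from h import *
np.set_printoptions(precision=1,suppress=True)
t=load('top0');s=load('side0')
T=lambda u,v:(150+(u+.5)/4-.5,70+(v+.5)/4-.5); S=lambda u,v:(220+(u+.5)/4-.5,90+(v+.5)/4-.5)
hub=tri(t,T(347,346),s,S(227,333)); print('hub cap',hub)
h2=(ray_z(t,*T(347,346),78)+ray_z(s,*S(227,333),78))/2;print('hub z78',h2)
def rep(n,P): d=P-h2; print(n,P,'r',np.hypot(d[0],d[1]),'ang',np.degrees(np.arctan2(d[1],d[0])))
# lamp
for c in[(78,122),(135,65),(190,110),(128,168)]: rep('boxcorner',ray_z(t,*T(*c),135))
rep('boxtop',ray_z(t,*T(133.5,116),135))
rep('lens side z103',ray_z(s,*S(228,130),103))
rep('foot t',ray_z(t,*T(152,172),6)); rep('foot s',ray_z(s,*S(224,182),6))
# arms
rep('long end?',ray_z(t,*T(527,420),65)); rep('arm2 end',ray_z(t,*T(222,303),77))
rep('a1',ray_z(t,*T(396,222),77)); rep('a3',ray_z(t,*T(300,472),77))
rep('long bar mid',ray_z(t,*T(452,387),65)); rep('a1 bar',ray_z(t,*T(373,285),65)); rep('a3 bar',ray_z(t,*T(325,410),65)); rep('a2 bar',ray_z(t,*T(280,325),65))
p=tri(t,T(603,303),s,S(474,460));rep('piv',p); b=tri(t,T(713,312),s,S(572,545)); rep('ball',b); print(np.linalg.norm((b-p)[:2]))
rep('redlamp',ray_z(t,395/1.5625,342/1.5625,120)); rep('glue',ray_z(t,*T(243,580),85));rep('jarw',ray_z(t,*T(512,190),30));rep('jarg',ray_z(t,*T(583,140),42));rep('offcut',ray_z(t,*T(550,495),5))
E
```

```text
hub cap [565.4  73.4  75.5]
hub z78 [564.1  72.6  78. ]
boxcorner [744.5 296.3 135. ] r 287.3558167436781 ang 51.124559001919636
boxcorner [795.4 249.8 135. ] r 291.32116240488773 ang 37.45662608551478
boxcorner [754.5 202.8 135. ] r 230.62082779846833 ang 34.36742940908095
boxcorner [703.3 253.6 135. ] r 228.30617918746202 ang 52.433593369316405
boxtop [749.5 250.  135. ] r 256.5798947116865 ang 43.74630233209321
lens side z103 [726.6 224.8 103. ] r 222.61287755244163 ang 43.134712826461495
foot t [752.  254.4   6. ] r 261.421562365388 ang 44.044529160365016
foot s [757.4 255.9   6. ] r 266.3980537413308 ang 43.47915990839638
long end? [501.2 -79.4  65. ] r 164.5670678572639 ang -112.48510420019129
arm2 end [603.8 180.6  77. ] r 115.04819614136282 ang 69.83667232390232
a1 [675.6  30.8  77. ] r 119.05730604435922 ang -20.564108398473564
a3 [455.3 113.5  77. ] r 116.19460660732341 ang 159.42376429519018
long bar mid [530.8 -15.8  65. ] r 94.51208735533082 ang -110.62834405036858
a1 bar [622.7  51.3  65. ] r 62.32618270533149 ang -20.021693559691773
a3 bar [511.6  93.   65. ] r 56.35130071531231 ang 158.80791081778534
a2 bar [587.4 131.8  65. ] r 63.52944219174212 ang 68.55922874564466
piv [ 603.9 -147.7   68.3] r 223.88847164117047 ang -79.76492240406226
ball [ 598.4 -244.9   56.7] r 319.383629541286 ang -83.83830316636114
97.3683236231421
redlamp [343.7  20.4 120. ] r 226.56852537366578 ang -166.6627159800938
glue [363.4 159.7  85. ] r 218.75620198219792 ang 156.55116228286607
jarw [722.5 -74.1  30. ] r 215.8984734513892 ang -42.8205349662967
jarg [ 764.8 -138.2   42. ] r 291.08984292879626 ang -46.417181306600526
offcut [ 447.  -103.1    5. ] r 211.20502466496836 ang -123.68601651292896
```

Measured: hub (564.3, 72.7), long arm at about -110.8°, lamp at 43.7°, so it needs about +154.5° counterclockwise. I'll push arm 1 (at -20.5°) from its clockwise side, at about 60 mm radius. First I travel there high up, shutting the jaws and turning the tool.

>>> send_rows --moves '[[[0.0195,-0.0263,0,0,0,-0.146,-1],[0.0195,-0.0263,0,0,0,-0.146,-1],[0.0195,-0.0263,0,0,0,-0.146,-1],[0.0195,-0.0263,0,0,0,-0.146,-1],[0.0195,-0.0263,0,0,0,-0.146,-1],[0.0195,-0.0263,0,0,0,-0.146,-1],[0.0195,-0.0263,0,0,0,-0.146,-1],[0.0195,-0.0263,0,0,0,-0.146,-1],[0.0195,-0.0263,0,0,0,-0.146,-1],[0.0195,-0.0263,0,0,0,-0.146,-1]]]'

```text
clock: 1.1
eef_pos: [369.3, 336.1, 248.1]
tcp_rot: [-3.141, 0.0, 1.394]
contact_force: [-0.0, 0.1, -0.1]
opening: -0.0
grasp_force: 0.0
```

>>> send_rows --moves '[[[0.0195,-0.0263,0,0,0,-0.146,-1],[0.0195,-0.0263,0,0,0,-0.146,-1],[0.0195,-0.0263,0,0,0,-0.146,-1],[0.0195,-0.0263,0,0,0,-0.146,-1],[0.0195,-0.0263,0,0,0,-0.146,-1],[0.0195,-0.0263,0,0,0,-0.146,-1],[0.0195,-0.0263,0,0,0,-0.146,-1],[0.0195,-0.0263,0,0,0,-0.146,-1],[0.0195,-0.0263,0,0,0,-0.146,-1],[0.0195,-0.0263,0,0,0,-0.146,-1]]]'

```text
clock: 2.1
eef_pos: [564.2, 73.1, 248.0]
tcp_rot: [3.142, 0.001, -0.066]
contact_force: [0.6, 0.2, 0.0]
opening: 0.002
grasp_force: 0.0
```

>>> send_rows --moves '[[[0.0195,-0.0263,0,0,0,-0.146,-1],[0.0195,-0.0263,0,0,0,-0.146,-1],[0,0,0,0,0,0,-1],[0,0,0,0,0,0,-1]]]'

```text
clock: 2.5
eef_pos: [602.5, 21.3, 247.6]
tcp_rot: [3.141, 0.001, -0.352]
contact_force: [0.2, 0.4, -0.3]
opening: 0.002
grasp_force: 0.0
```

```bash
python3 - <<'E'
from h import *
np.set_printoptions(precision=3,suppress=True)
s=sense();print(s['eef_pos'],s['tcp_rot'],s['qpos'],s['contact_force'])
d=snap('wrist','w0'); print(d['T_tool_cam'],d['mtx'])
E
```

```text
[602.492  21.327 247.648] [ 3.141  0.001 -0.352] [0.033 0.32  1.682 0.    1.141 1.955] [ 0.219  0.358 -0.301]
[[   0.      -0.963   -0.269   67.933]
 [   1.      -0.       0.001    0.365]
 [  -0.001   -0.269    0.963 -126.14 ]
 [   0.       0.       0.       1.   ]] [[295.403   0.    260.91 ]
 [  0.    295.403 190.264]
 [  0.      0.      1.   ]]
```

View pics/w0.png

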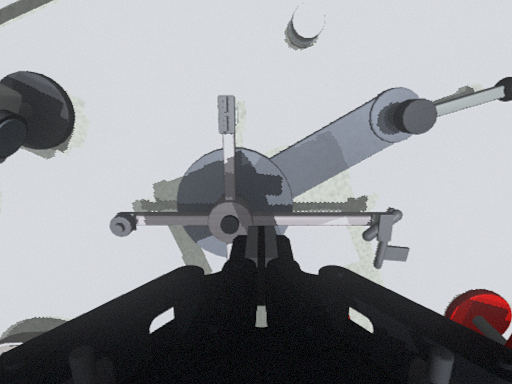

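The wrist view shows the hub cap at (230,224), arm 1 going up to its moulding at (227,113), the long arm's moulding at about (382,225) and the fingers at (260,240). I'll check these numerically.

```bash
cat >> h.py <<'E'
from scipy.spatial.transform import Rotation as Ro
def wz(d,pos,rpy,u,v,z):
    R=Ro.from_euler('xyz',rpy).as_matrix(); T=np.array(d['T_tool_cam'])
    c=R@T[:3,3]+pos; r=R@T[:3,:3]@np.linalg.solve(d['mtx'],[u,v,1.]); return c+r*(z-c[2])/r[2]
E
python3 - <<'E'
from h import *
np.set_printoptions(precision=1,suppress=True)
d=load('w0');pos=np.array([602.49,21.33,247.65]);q=[3.141,.001,-.352]
w=lambda u,v,z:wz(d,pos,q,u,v,z)
h=w(230,224,78);print(h)
for n,a in dict(m1=(227,113,80),b1=(229.5,165,65),bl=(330,218.5,65),b2=(160,218.5,65),lampfoot=(27,112,14),piv=(413,116,66),ball=(508,90,55)).items():
    p=w(*a);e=p-h;print(n,p,np.hypot(e[0],e[1]),np.degrees(np.arctan2(e[1],e[0])))
E
```

```text
[564.4  69.7  78. ]
m1 [672.5  29.4  80. ] 115.35953114080344 -20.429708336150522
b1 [622.5  48.5  65. ] 61.77945572007918 -20.082709522908658
bl [527.6 -34.3  65. ] 110.30822706118062 -109.52529758765155
b2 [593.  143.6  65. ] 79.24796373414307 68.8807311458878
lampfoot [756.  256.8  14. ] 267.75897628252727 44.33146826413317
piv [ 605.3 -144.6   66. ] 218.12674105784043 -79.19998364331221
ball [ 595.1 -246.7   55. ] 317.84324953085394 -84.47029816151675
```

Consistent: hub about (564.4, 71.5), arm 1 at -20.4°. I'll descend in the gap, then work out the orbit rows.

>>> send_rows --moves '[[[0.0065,-0.0024,-0.039,0,0,0,-1],[0,0,-0.039,0,0,0,-1],[0,0,-0.039,0,0,0,-1],[0,0,-0.039,0,0,0,-1],[0,0,-0.039,0,0,0,-1],[0,0,0,0,0,0,-1]]]'

```text
clock: 3.15
eef_pos: [604.8, 20.4, 48.7]
tcp_rot: [3.138, 0.009, -0.35]
contact_force: [0.2, 0.3, -0.4]
opening: 0.001
grasp_force: 0.0
```

```bash
python3 - <<'E'
from h import *
np.set_printoptions(precision=4,suppress=True)
s=sense();print(s['eef_pos'],s['tcp_rot'],s['contact_force'])
H=np.array([564.4,71.5])
def P(a,gap=0):
    a=np.radians(a);return H+60*np.array([np.cos(a),np.sin(a)])-(20.5+gap)*np.array([-np.sin(a),np.cos(a)])
print('approach',P(-20.4)-s['eef_pos'][:2])
A=-20.4+7*np.arange(21);p=np.array([P(a) for a in A]);print(A[-1]);print((np.diff(p,axis=0)/1000).round(4).tolist())
E
```

```text
[604.8134  20.3625  48.6837] [ 3.1383  0.0086 -0.3497] [ 0.2364  0.3287 -0.4045]
approach [ 8.6778 11.0089]
119.6
[[0.0045, 0.0063], [0.0037, 0.0068], [0.0029, 0.0072], [0.002, 0.0075], [0.001, 0.0077], [0.0001, 0.0077], [-0.0008, 0.0077], [-0.0018, 0.0075], [-0.0027, 0.0073], [-0.0035, 0.0069], [-0.0044, 0.0064], [-0.0051, 0.0058], [-0.0058, 0.0052], [-0.0064, 0.0044], [-0.0069, 0.0036], [-0.0072, 0.0027], [-0.0075, 0.0018], [-0.0077, 0.0009], [-0.0077, -0.0], [-0.0077, -0.001]]
```

>>> send_rows --moves '[[[0.0043,0.0055,0.004,0,0,0,-1],[0.0043,0.0055,0,0,0,0,-1],[0.0045,0.0063,0,0,0,0.122,-1],[0.0037,0.0068,0,0,0,0.122,-1],[0.0029,0.0072,0,0,0,0.122,-1],[0.002,0.0075,0,0,0,0.122,-1],[0.001,0.0077,0,0,0,0.122,-1],[0,0,0,0,0,0,-1]]]'

```text
clock: 3.95
eef_pos: [634.0, 67.3, 60.0]
tcp_rot: [3.141, -0.004, 0.261]
contact_force: [0.7, -0.1, -0.4]
opening: -0.005
grasp_force: 0.0
```

```bash
python3 - <<'E'
from h import *
s=sense();print(s['eef_pos'],s['tcp_rot'],s['contact_force'])
d=snap('top','t1');cv2.imwrite('pics/t1c.png',cv2.resize(d['img'][70:220,150:350,::-1],(800,600),interpolation=cv2.INTER_CUBIC))
E
```

```text
[633.97167778  67.27821221  60.01690511] [ 3.14108643 -0.00432387  0.26088222] [ 0.67820831 -0.0578209  -0.35287124]
```

View pics/t1c.png

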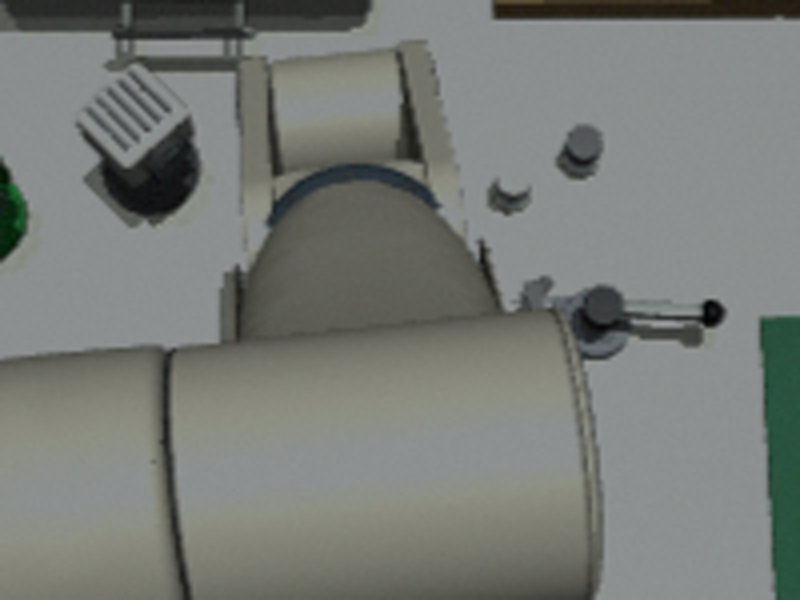

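The crop shows the long arm's moulding now at about (540,290), up from (527,410), and the wrist over the hub. The push works, so I'll continue the arc with a slight inward correction.

>>> send_rows --moves '[[[-0.0023,0.0071,-0.003,0,0,0.122,-1],[-0.0032,0.0071,-0.003,0,0,0.122,-1],[-0.0018,0.0075,0,0,0,0.122,-1],[-0.0027,0.0073,0,0,0,0.122,-1],[-0.0035,0.0069,0,0,0,0.122,-1],[-0.0044,0.0064,0,0,0,0.122,-1],[-0.0051,0.0058,0,0,0,0.122,-1],[-0.0058,0.0052,0,0,0,0.122,-1],[-0.0064,0.0044,0,0,0,0.122,-1],[0,0,0,0,0,0,-1]]]'

```text
clock: 5.0
eef_pos: [597.2, 124.1, 52.6]
tcp_rot: [3.14, -0.001, 1.355]
contact_force: [-0.5, -0.5, -0.1]
opening: -0.002
grasp_force: 0.0
```

```bash
cat > st.py <<'E'
from h import *
np.set_printoptions(precision=2,suppress=True)
s=sense();H=np.array([564.4,71.5]);p=s['eef_pos'];y=s['tcp_rot'][2]
u=np.array([np.cos(y),np.sin(y)]);t=np.array([-u[1],u[0]])
print(p,'yaw',np.degrees(y),'rad',(p[:2]-H)@u,'tan',(p[:2]-H)@t,'F',s['contact_force'],'q6',s['qpos'][5],'clk',s['clock'])
def P(a,r=60,g=20.5):
    a=np.radians(a);return H+r*np.array([np.cos(a),np.sin(a)])-g*np.array([-np.sin(a),np.cos(a)])
E
python3 st.py
```

```text
[597.2  124.11  52.59] yaw 77.63363274848155 rad 58.413139183267454 tan -20.770899101915397 F [-0.45 -0.51 -0.06] q6 0.4180334580903957 clk 5.0
```

>>> send_rows --moves '[[[-0.0069,0.0036,0,0,0,0.122,-1],[-0.0072,0.0027,0,0,0,0.122,-1],[-0.0075,0.0018,0,0,0,0.122,-1],[-0.0077,0.0009,0,0,0,0.122,-1],[-0.0077,0,0,0,0,0.122,-1],[-0.0077,-0.001,0,0,0,0.122,-1],[0,0,0,0,0,0,-1],[0,0,0,0,0,0,-1]]]'

```text
clock: 5.8
eef_pos: [552.5, 131.4, 51.8]
tcp_rot: [3.141, 0.0, 2.081]
contact_force: [0.2, 0.1, 0.0]
opening: 0.0
grasp_force: 0.0
```

```bash
python3 st.py; python3 - <<'E'
from h import *
d=snap('side','s2');a=d['img'][90:240,220:420,::-1]
w=snap('wrist','w2')
cv2.imwrite('pics/m2.png',np.vstack([cv2.resize(a,(400,300),interpolation=cv2.INTER_CUBIC),cv2.resize(w['img'][:,:,::-1],(400,300))]))
E
```

```text
[552.54 131.39  51.77] yaw 119.23733406247055 rad 58.05385812128911 tan -18.902723219562795 F [0.24 0.13 0.04] q6 -0.27922981845751044 clk 5.8
```

View pics/m2.png

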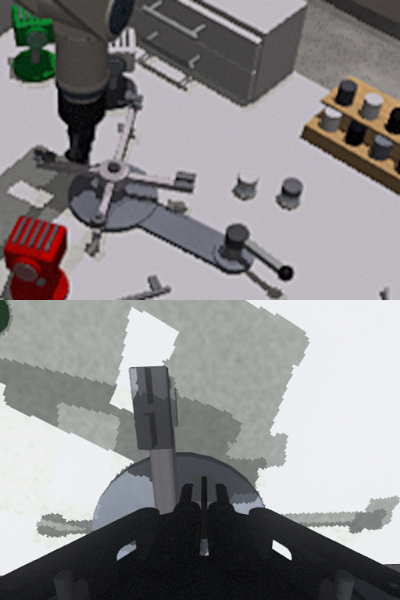

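Side crop: the long arm now points close to the lamp. Wrist view: arm 1's bar runs just left of the fingers, at about x=205-210. I'll measure its angle.

```bash
python3 - <<'E'
from h import *
np.set_printoptions(precision=1,suppress=True)
d=load('w2');pos=np.array([552.54,131.39,51.77]);q=[3.141,0,2.081];H=np.array([564.4,71.5])
for a in[(210,243,65),(206.5,205,65)]:
    p=wz(d,pos,q,*a);e=p[:2]-H;print(p,np.hypot(*e),np.degrees(np.arctan2(e[1],e[0])))
s=load('s2')
for u,v,z in[(132,113,65),(137,100,85)]:
    p=ray_z(s,220+u/2,90+v/2,z);e=p[:2]-H;print(p,np.hypot(*e),np.degrees(np.arctan2(e[1],e[0])))
E
```

```text
[527.3 132.3  65. ] 71.23427803752608 121.40687518018261
[518.6 146.6  65. ] 87.94154373482336 121.41382589200953
[688.6 143.5  65. ] 143.57667995166912 30.11999511379722
[701.9 145.3  85. ] 156.07790952249988 28.214427941283688
```

Arm 1 is at about 121.4°, so the long arm is at 31.4° and about 12° remain. I'll push slowly about 11° more, back off, lift and look along the lamp line.

>>> send_rows --moves '[[[-0.0023,-0.0005,0,0,0,0.038,-1],[-0.0023,-0.0006,0,0,0,0.038,-1],[-0.0023,-0.0006,0,0,0,0.038,-1],[-0.0022,-0.0007,0,0,0,0.038,-1],[-0.0022,-0.0008,0,0,0,0.038,-1],[0,0,0,0,0,0,-1],[0.005,0.004,0,0,0,0,-1],[0.005,0.004,0,0,0,0,-1],[0,0,0.03,0,0,0,-1],[0,0,0.045,0,0,0,-1]]]'

```text
clock: 6.9
eef_pos: [549.4, 136.3, 124.8]
tcp_rot: [-3.137, -0.003, 2.277]
contact_force: [0.4, 0.7, 0.4]
opening: -0.003
grasp_force: 0.0
```

>>> send_rows --moves '[[[0.0,0.0,0.045,0,0,0,-1],[0.006,-0.002,0.045,0,0,-0.145,-1],[0.006,-0.003,0.045,0,0,-0.145,-1],[0.006,-0.003,0.04,0,0,-0.145,-1],[0.006,-0.003,0,0,0,-0.145,-1],[0.006,-0.003,0,0,0,-0.145,-1],[0.006,-0.003,0,0,0,-0.145,-1],[0.007,-0.003,0,0,0,-0.145,-1],[0.007,-0.003,0,0,0,-0.145,-1],[0.007,-0.003,0,0,0,-0.145,-1]]]'

```text
clock: 7.9
eef_pos: [608.3, 110.6, 301.3]
tcp_rot: [-3.141, 0.0, 0.966]
contact_force: [0.3, -0.2, -0.1]
opening: -0.0
grasp_force: 0.0
```

>>> send_rows --moves '[[[0.005,0,0,0,0,-0.145,-1],[0,0,0,0,0,0,-1],[0,0,0,0,0,0,-1]]]'

```text
clock: 8.2
eef_pos: [612.7, 110.6, 301.1]
tcp_rot: [-3.141, 0.0, 0.832]
contact_force: [0.2, 0.1, 0.2]
opening: 0.004
grasp_force: 0.0
```

```bash
python3 st.py; python3 - <<'E'
from h import *
s=sense();w=snap('wrist','w3');w['pos']=s['eef_pos'];w['q']=s['tcp_rot'];pickle.dump(w,open('pics/w3.pkl','wb'))
cv2.imwrite('pics/w3b.png',cv2.resize(w['img'][:,:,::-1],(800,600),interpolation=cv2.INTER_CUBIC))
E
```

```text
[612.75 110.58 301.09] yaw 47.642549667817 rad 61.456741702606784 tan -9.395036848329415 F [0.2  0.11 0.24] q6 0.9153150563674279 clk 8.2
```

View pics/w3b.png

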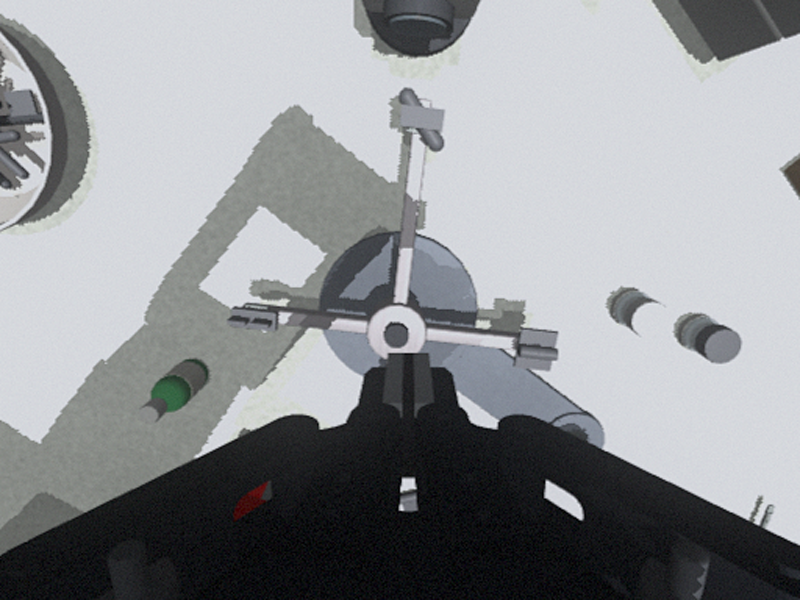

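Hub cap at (396,334), long bar from (403,280) to (416,140), lens at about (418,20), dark foot around (420,25). I'll extract the edges numerically.

```bash
python3 - <<'E'
from h import *
w=load('w3');g=cv2.cvtColor(w['img'],cv2.COLOR_RGB2GRAY)
for r in(92,105,120,140,155,165,178,188):print(r,g[r,250:278].tolist())
print('hub')
for r in(205,209,214,218):print(r,g[r,230:280].tolist())
print('lamp')
for r in(0,3,6,9,12,15,18,22,26,30,34):print(r,g[r,226:312:2].tolist())
E
```

```text
92 [216, 212, 218, 211, 213, 217, 175, 142, 143, 124, 110, 115, 97, 169, 211, 217, 214, 214, 214, 215, 220, 178, 102, 85, 93, 100, 108, 117]
105 [216, 214, 215, 215, 211, 169, 135, 141, 139, 146, 138, 149, 200, 217, 213, 214, 211, 217, 216, 217, 194, 181, 204, 216, 212, 215, 215, 213]
120 [145, 143, 142, 146, 141, 142, 143, 147, 142, 122, 181, 217, 214, 213, 215, 211, 216, 217, 201, 179, 200, 218, 217, 213, 213, 216, 215, 216]
140 [140, 139, 134, 135, 135, 139, 122, 109, 116, 130, 128, 129, 126, 130, 129, 129, 106, 126, 142, 139, 138, 135, 190, 216, 213, 212, 216, 213]
155 [141, 103, 76, 88, 85, 82, 106, 123, 127, 127, 126, 128, 127, 126, 109, 139, 158, 158, 159, 155, 157, 161, 161, 160, 161, 160, 159, 147]
165 [98, 60, 66, 62, 88, 168, 206, 207, 208, 211, 210, 218, 213, 170, 130, 135, 135, 133, 134, 136, 134, 137, 140, 137, 135, 136, 137, 147]
178 [67, 69, 60, 134, 195, 207, 209, 209, 210, 212, 215, 198, 137, 117, 135, 133, 130, 132, 134, 130, 135, 132, 130, 133, 137, 131, 132, 137]
188 [63, 61, 121, 192, 210, 207, 207, 212, 213, 221, 189, 113, 60, 65, 58, 101, 128, 130, 131, 130, 1
[... 2412 characters left out ...]
3, 60, 61, 58, 59, 60, 64, 59, 57, 53, 78, 91, 80, 64, 195, 216, 214, 212, 214, 214, 213, 215]
26 [216, 214, 218, 216, 213, 214, 211, 105, 113, 108, 52, 51, 56, 60, 63, 55, 62, 56, 57, 51, 51, 56, 59, 55, 48, 92, 93, 93, 90, 91, 92, 83, 55, 190, 214, 214, 215, 214, 211, 211, 216, 215, 215]
30 [214, 215, 214, 211, 218, 216, 205, 104, 109, 109, 106, 114, 71, 50, 49, 54, 62, 60, 56, 55, 57, 58, 56, 57, 60, 95, 91, 87, 84, 52, 124, 210, 211, 207, 203, 215, 213, 216, 216, 215, 213, 216, 213]
34 [215, 214, 216, 214, 212, 219, 213, 206, 214, 190, 123, 127, 139, 137, 115, 100, 60, 55, 47, 49, 48, 43, 48, 49, 48, 49, 118, 189, 206, 208, 207, 203, 203, 205, 208, 214, 217, 214, 214, 214, 214, 215, 217]
```

```bash
python3 - <<'E'
from h import *
from scipy.optimize import least_squares
np.set_printoptions(precision=2,suppress=True)
w=load('w3');W=lambda u,v,z:wz(w,w['pos'],w['q'],u,v,z)
H=W(253,213.5,78)[:2];print('hub',H)
B=np.array([W(u,v,65)[:2] for v,u in[(188,256.4),(178,257.5),(165,259),(155,260.1),(140,261.9),(120,264.1),(105,265.7),(92,266.9)]])
c=B.mean(0);d=np.linalg.svd(B-c)[2][0];d*=np.sign(d@(c-H));print('bar dir',np.degrees(np.arctan2(d[1],d[0])),'offset of hub',(H-c)@[-d[1],d[0]],'bearing',np.degrees(np.arctan2(*(c-H)[::-1])))
b=lambda p:(np.hypot(*(p[:2]-H)),np.degrees(np.arctan2(*(p[:2]-H)[::-1])))
R=[(0,307.5),(3,305.5),(6,304),(9,302.5),(12,301),(15,299),(18,297),(22,295),(26,291),(30,285.5),(34,278.5)]
L=[(0,231.5),(3,232.5),(6,233.5),(9,234.2),(12,235.7),(15,237),(18,238.6)]
for z,LL in((12,L),(0,L),(12,[])):
    Q=np.array([W(u,v,z)[:2] for v,u in R+LL]);r=least_squares(lambda x:np.hypot(*(Q-x[:2]).T)-x[2],[750,250,45]);print('foot',z,r.x,b(r.x),np.abs(r.fun).max())
print('tube bottom',b(W(264,12,80)))
np.save('H.npy',H)
g=cv2.cvtColor(w['img'],cv2.COLOR_RGB2GRAY);c=g[0:40,225:315];cv2.imwrite('pics/lens.png',cv2.resize(cv2.convertScaleAbs(c,alpha=1.8),(800,356),interpolation=cv2.INTER_CUBIC))
E
```

```text
hub [564.63  72.48]
bar dir 41.32383237315758 offset of hub 0.9443735464997616 bearing 40.695379102078014
foot 12 [757.   254.69  46.52] (np.float64(264.96472274270184), np.float64(43.44596261330956)) 2.1407143652970078
foot 0 [759.84 257.42  47.86] (np.float64(268.90838924556977), np.float64(43.45134661838443)) 2.2025842423111186
foot 12 [754.21 276.41  67.52] (np.float64(278.43698209229245), np.float64(47.08644438413544)) 0.8779790737879409
tube bottom (np.float64(224.5296037956014), np.float64(44.3032117459208))
```

View pics/lens.png

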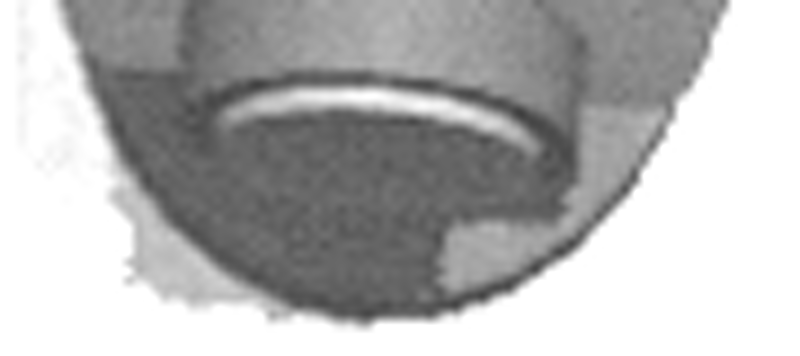

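The enlarged lens (scale 8.89, origin col 225, row 0) has its tube edges at x about 195 and 577, with the rim centre near (388,145). That is about (268.6,16) in the full frame.

```bash
python3 - <<'E'
from h import *
w=load('w3');H=np.load('H.npy')
for u,v in[(268.2,14),(268.6,16),(268.6,18)]:
    p=wz(w,w['pos'],w['q'],u,v,103)[:2]-H;print(u,v,np.hypot(*p),np.degrees(np.arctan2(p[1],p[0])))
E
```

```text
268.2 14 216.71908553560127 43.14353024956712
268.6 16 215.01621240221124 42.99997659356067
268.6 18 213.27678910253724 42.95855772341329
```

Lens radius 215 (as it must be), bearing 43.0-43.25°. Foot at 43.45°, long bar at about 41.1°. So about 2.2° more is needed. I'll return to the same spot and nudge.

>>> send_rows --moves '[[[-0.005,0,0,0,0,0.145,-1],[-0.007,0.003,0,0,0,0.145,-1],[-0.007,0.003,0,0,0,0.145,-1],[-0.007,0.003,0,0,0,0.145,-1],[-0.006,0.003,0,0,0,0.145,-1],[-0.006,0.003,0,0,0,0.145,-1],[-0.006,0.003,0,0,0,0.145,-1],[-0.006,0.003,-0.04,0,0,0.145,-1],[-0.006,0.003,-0.045,0,0,0.145,-1],[-0.006,0.002,-0.045,0,0,0.145,-1]]]'

```text
clock: 9.25
eef_pos: [550.6, 136.7, 170.7]
tcp_rot: [3.14, 0.001, 2.287]
contact_force: [0.7, -0.1, -0.6]
opening: 0.001
grasp_force: 0.0
```

>>> send_rows --moves '[[[0,0,-0.04,0,0,0,-1],[0,0,-0.04,0,0,0,-1],[0,0,-0.036,0,0,0,-1],[0,0,0,0,0,0,-1],[-0.003,-0.0024,0,0,0,0,-1],[-0.003,-0.0024,0,0,0,0,-1],[0,0,0,0,0,0,-1]]]'

```text
clock: 9.95
eef_pos: [545.5, 131.5, 57.3]
tcp_rot: [3.139, 0.001, 2.278]
contact_force: [-0.0, 0.3, -0.3]
opening: 0.001
grasp_force: 0.0
```

```bash
python3 st.py
```

```text
[545.5  131.5   57.31] yaw 130.5300337787464 rad 57.886390927259384 tan -24.622192410261256 F [-0.    0.27 -0.31] q6 -0.4733972628869643 clk 9.95
```

>>> send_rows --moves '[[[-0.0015,-0.0012,0,0,0,0,-1],[-0.0015,-0.0012,0,0,0,0,-1],[-0.001,-0.0008,0,0,0,0,-1],[-0.0007,-0.0003,0,0,0,0.013,-1],[-0.0007,-0.0003,0,0,0,0.013,-1],[-0.0007,-0.0003,0,0,0,0.013,-1],[0,0,0,0,0,0,-1],[0,0,0,0,0,0,-1]]]'

```text
clock: 10.75
eef_pos: [538.9, 127.5, 55.3]
tcp_rot: [3.141, 0.0, 2.317]
contact_force: [2.4, 0.2, 2.2]
opening: -0.002
grasp_force: 1.4
```

```bash
python3 st.py
```

```text
[538.9  127.47  55.29] yaw 132.74342923882094 rad 58.41046145489909 tan -19.259660413664466 F [2.36 0.24 2.19] q6 -0.5163542004063534 clk 10.75
```

>>> send_rows --moves '[[[0.005,0.004,0,0,0,0,-1],[0.005,0.004,0,0,0,0,-1],[0,0,0.03,0,0,0,-1],[0,0,0.045,0,0,0,-1],[0,0,0.045,0,0,0,-1],[0.006,-0.002,0.045,0,0,-0.145,-1],[0.006,-0.003,0.045,0,0,-0.145,-1],[0.006,-0.003,0.04,0,0,-0.145,-1],[0.006,-0.003,0,0,0,-0.145,-1],[0.006,-0.003,0,0,0,-0.145,-1]]]'

```text
clock: 11.75
eef_pos: [579.5, 121.6, 306.9]
tcp_rot: [3.139, -0.0, 1.586]
contact_force: [-0.9, -0.7, -0.5]
opening: 0.0
grasp_force: 0.0
```

>>> send_rows --moves '[[[0.006,-0.003,0,0,0,-0.145,-1],[0.007,-0.003,0,0,0,-0.145,-1],[0.007,-0.003,0,0,0,-0.145,-1],[0.007,-0.003,0,0,0,-0.145,-1],[0.005,0,0,0,0,-0.145,-1],[0,0,0,0,0,-0.08,-1],[0,0,0,0,0,0,-1],[0,0,0,0,0,0,-1]]]'

```text
clock: 12.55
eef_pos: [610.5, 109.6, 305.0]
tcp_rot: [-3.141, 0.001, 0.789]
contact_force: [0.3, 0.2, 0.0]
opening: 0.002
grasp_force: 0.0
```

```bash
python3 st.py; python3 - <<'E'
from h import *
s=sense();w=snap('wrist','w4');w['pos']=s['eef_pos'];w['q']=s['tcp_rot'];pickle.dump(w,open('pics/w4.pkl','wb'))
g=cv2.cvtColor(w['img'],cv2.COLOR_RGB2GRAY)
for r in(92,105,120,140,155,165,178,188):print(r,g[r,245:278].tolist())
for r in(205,209,214,218,222):print(r,g[r,225:275].tolist())
# compose hub/bar zoom + lens zoom
c=cv2.resize(w['img'][0:230,180:340,::-1],(417,600),interpolation=cv2.INTER_CUBIC)
l=cv2.resize(w['img'][0:100,225:305,::-1],(383,479),interpolation=cv2.INTER_CUBIC);l=cv2.copyMakeBorder(l,0,121,0,0,cv2.BORDER_CONSTANT)
cv2.imwrite('pics/w4z.png',np.hstack([c,l]))
E
```

```text
[610.55 109.55 304.95] yaw 45.22937975603641 rad 59.51436817664106 tan -5.959704484964103 F [0.34 0.25 0.01] q6 0.9565328699077984 clk 12.55
92 [218, 219, 215, 216, 222, 179, 138, 144, 146, 129, 155, 203, 215, 215, 216, 217, 217, 215, 219, 186, 195, 216, 179, 120, 95, 88, 94, 93, 127, 195, 222, 217, 217]
105 [217, 215, 212, 217, 218, 177, 141, 146, 145, 119, 165, 211, 217, 214, 217, 216, 218, 217, 196, 157, 190, 219, 216, 216, 215, 214, 214, 214, 215, 216, 217, 217, 214]
120 [141, 144, 143, 145, 146, 143, 140, 143, 142, 142, 194, 219, 217, 216, 215, 215, 213, 218, 186, 197, 216, 214, 215, 214, 216, 213, 213, 217, 215, 217, 216, 215, 218]
140 [133, 131, 141, 143, 142, 144, 141, 141, 116, 103, 126, 130, 129, 124, 125, 128, 131, 121, 116, 132, 141, 135, 138, 138, 140, 137, 192, 217, 214, 215, 217, 215, 217]
155 [62, 79, 121, 135, 114, 74, 68, 69, 81, 112, 125, 125, 126, 126, 127, 130, 123, 111, 140, 159, 154, 158, 160, 154, 161, 156, 157, 162, 162, 159, 161, 158, 161]
165 [130, 129, 131, 135, 97, 62, 64, 61, 118, 188, 208, 206, 211, 211, 213, 216, 193, 130, 119, 136, 133, 134, 132, 136,
[... 896 characters left out ...]
49, 148, 147, 149, 140, 106, 147, 191, 204, 205, 206, 209, 205, 203, 202, 204, 177, 113, 81, 87, 88, 86, 87, 84, 85, 88, 87, 86, 93, 87, 85, 84, 174, 209, 206, 208, 206, 205, 212, 213, 215, 211, 180]
218 [146, 146, 147, 147, 148, 145, 148, 146, 149, 148, 144, 146, 147, 145, 136, 170, 199, 204, 205, 201, 200, 198, 192, 202, 209, 198, 145, 99, 87, 81, 83, 81, 87, 82, 79, 91, 136, 193, 210, 206, 199, 202, 201, 201, 200, 208, 211, 197, 155, 125]
222 [148, 149, 146, 145, 147, 149, 145, 146, 149, 148, 142, 145, 144, 145, 145, 145, 140, 148, 177, 194, 199, 194, 193, 200, 201, 198, 195, 197, 203, 203, 202, 203, 206, 202, 196, 197, 194, 204, 203, 201, 191, 201, 199, 194, 188, 161, 131, 123, 124, 127]
```

View pics/w4z.png

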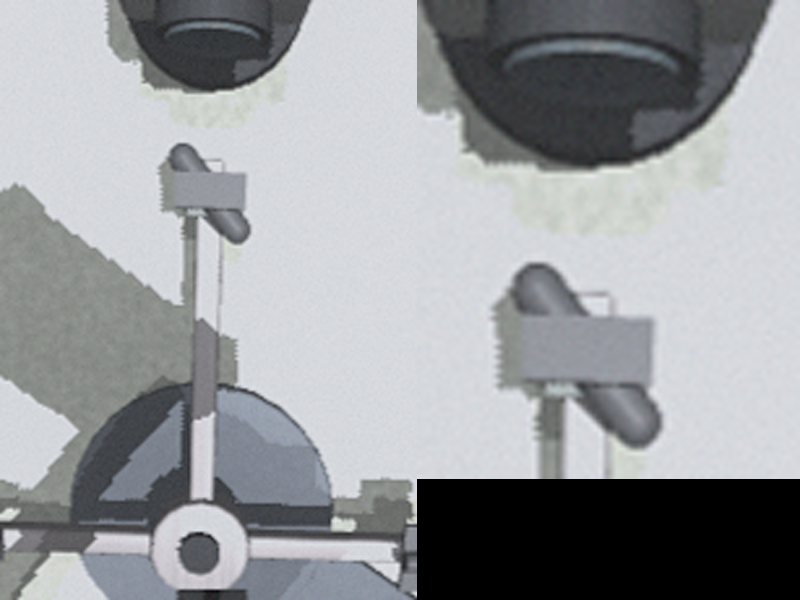

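The zoom shows the long arm running straight up from the hub knob (full-frame 256.1,212) through the bar (259.3 at row 105), with the lens at about (262,16) and the foot centred near column 262.5. Numbers:

```bash
python3 - <<'E'
from h import *
from scipy.optimize import least_squares
w=load('w4');W=lambda u,v,z:wz(w,w['pos'],w['q'],u,v,z)[:2]
H=W(256.1,212,78);print(H)
B=np.array([W(u,v,65) for v,u in[(188,257),(178,257.1),(165,257.3),(155,257.8),(140,258.4),(120,259),(105,259.3),(92,259.5)]])
c=B.mean(0);d=np.linalg.svd(B-c)[2][0];d*=np.sign(d@(c-H));n=np.array([-d[1],d[0]]);o=(H-c)@n
an=lambda p:np.degrees(np.arctan2(p[1],p[0]))
print('bar',an(d),'off',o,'bearing',an(c-H))
for u,v in[(261.9,16),(261.9,14)]:
  for h in(H,H-o*n): p=W(u,v,103)-h;print('lens',np.hypot(*p),an(p))
g=cv2.cvtColor(w['img'],cv2.COLOR_RGB2GRAY)
Q=[]
for v in range(0,24,2):
    r=g[v].astype(int);x=270
    while r[x]<150:x+=1
    y=258
    while r[y]<96 and y>200:y-=1
    Q+= [(x-.5,v),(y+.5,v)];print(v,y+.5,x-.5,end=';')
Q=np.array([W(u,v,12) for u,v in Q]);r=least_squares(lambda x:np.hypot(*(Q-x[:2]).T)-x[2],[755,255,45],loss='soft_l1');p=r.x[:2]-H;print('foot',r.x,np.hypot(*p),an(p))
E
```

```text
[563.97609326  71.17245024]
bar 43.441095498941365 off 0.011829857028075708 bearing 43.43306948212865
lens 214.8491311842417 43.35515416469468
lens 214.84911376562746 43.35830893739041
lens 216.60904286515012 43.37097387917753
lens 216.60902871018268 43.37410302100839
0 225.5 298.5;2 226.5 297.5;4 258.5 297.5;6 228.5 296.5;8 258.5 295.5;10 258.5 294.5;12 230.5 294.5;14 231.5 293.5;16 232.5 291.5;18 233.5 290.5;20 234.5 289.5;22 236.5 287.5;foot [758.02043342 256.095927    46.9627783 ] 268.0483131932332 43.62129160676756
```

The bar is at 43.4°, the lens at 43.4° and the foot at 43.6°: aligned. Now the clamp: pivot about (604.5,-147), lever at about -94°. I'll go to its +x side and descend with clearance.

>>> send_rows --moves '[[[0.0028,-0.0324,0,0,0,0.071,-1],[0.0028,-0.0324,0,0,0,0.071,-1],[0.0028,-0.0324,0,0,0,0.071,-1],[0.0028,-0.0324,0,0,0,0.071,-1],[0.0028,-0.0324,0,0,0,0.071,-1],[0.0028,-0.0324,0,0,0,0.071,-1],[0.0028,-0.0324,0,0,0,0.071,-1],[0.0028,-0.0324,0,0,0,0.071,-1],[0.0028,-0.0324,0,0,0,0.071,-1],[0.0028,-0.0324,0,0,0,0.071,-1]]]'

```text
clock: 13.6
eef_pos: [638.6, -215.8, 305.3]
tcp_rot: [-3.141, -0.0, 1.502]
contact_force: [1.0, -0.0, 0.6]
opening: 0.002
grasp_force: 0.0
```

>>> send_rows --moves '[[[0,0,0,0,0,0,-1],[0,0,0,0,0,0,-1],[0,0,-0.04,0,0,0,-1],[0,0,-0.04,0,0,0,-1],[0,0,-0.04,0,0,0,-1],[0,0,-0.04,0,0,0,-1],[0,0,-0.04,0,0,0,-1],[0,0,-0.035,0,0,0,-1],[0,0,-0.015,0,0,0,-1],[0,0,0,0,0,0,-1]]]'

```text
clock: 14.6
eef_pos: [637.4, -213.1, 53.4]
tcp_rot: [-3.138, -0.001, 1.498]
contact_force: [0.4, -0.1, 0.4]
opening: -0.002
grasp_force: 0.0
```

```bash
python3 - <<'E'
from h import *
s=sense();p=s['eef_pos'][:2];V=np.array([604.5,-147.]);print(s['eef_pos'],np.degrees(s['tcp_rot'][2]),s['contact_force'],s['clock'])
P=lambda a,g=20.5:V+65*np.array([np.cos(a),np.sin(a)])+g*np.array([-np.sin(a),np.cos(a)])
A=np.radians(np.arange(-94,-195,-7));q=np.array([P(a) for a in A]);print((P(A[0])-p)/1000);print((np.diff(q,axis=0)/1000).round(4).tolist())
for a in(-170,-176,-184):print(a,P(np.radians(a)))
E
```

```text
[ 637.41652303 -213.08651928   53.35461585] 85.81322478532782 [ 0.38812534 -0.07178987  0.35618167] 14.6
[-0.01700063 -0.00018515]
[[-0.0082, -0.0014], [-0.0083, -0.0004], [-0.0083, 0.0006], [-0.0082, 0.0016], [-0.0079, 0.0026], [-0.0075, 0.0035], [-0.0071, 0.0044], [-0.0065, 0.0052], [-0.0058, 0.006], [-0.005, 0.0066], [-0.0042, 0.0072], [-0.0033, 0.0077], [-0.0023, 0.008], [-0.0013, 0.0082]]
-170 [ 544.0472837  -178.47569049]
-176 [ 541.08834444 -171.98423382]
-184 [ 538.22832902 -162.91589224]
```

>>> send_rows --moves '[[[-0.0057,0,0,0,0,0,-1],[-0.0057,0,0,0,0,0,-1],[-0.0057,0,0,0,0,0,-1],[-0.0082,-0.0014,0,0,0,-0.122,-1],[-0.0083,-0.0004,0,0,0,-0.122,-1],[-0.0083,0.0006,0,0,0,-0.122,-1],[-0.0082,0.0016,0,0,0,-0.122,-1],[-0.0079,0.0026,0,0,0,-0.122,-1],[-0.0075,0.0035,0,0,0,-0.122,-1],[0,0,0,0,0,0,-1]]]'

```text
clock: 15.6
eef_pos: [572.5, -208.1, 56.4]
tcp_rot: [3.141, -0.0, 0.763]
contact_force: [-0.2, -0.1, -0.4]
opening: 0.001
grasp_force: 0.0
```

```bash
cat > cl.py <<'E'
from h import *
np.set_printoptions(precision=2,suppress=True)
s=sense();p=s['eef_pos'];V=np.array([604.5,-147.]);y=s['tcp_rot'][2]+np.pi
l=np.array([np.cos(y),np.sin(y)]);t=np.array([-l[1],l[0]]);e=p[:2]-V
print(p,'theta',np.degrees(y)-360,'rad',e@l,'tan',e@t,'F',s['contact_force'],'T',s['wrist_torque'],s['clock'])
E
python3 cl.py
```

```text
[ 572.55 -208.11   56.44] theta -136.3036399928216 rad 65.32059781318398 tan 22.108753352726676 F [-0.21 -0.15 -0.38] T [ 0.01  0.01 -0.04] 15.6
```

>>> send_rows --moves '[[[-0.0071,0.0044,0,0,0,-0.122,-1],[-0.0065,0.0052,0,0,0,-0.122,-1],[-0.0058,0.006,0,0,0,-0.122,-1],[-0.005,0.0066,0,0,0,-0.122,-1],[-0.0013,0.002,0,0,0,-0.035,-1],[-0.0012,0.0021,0,0,0,-0.035,-1],[0,0,0,0,0,0,-1]]]'

```text
clock: 16.3
eef_pos: [546.7, -181.9, 56.0]
tcp_rot: [3.141, -0.001, 0.21]
contact_force: [0.2, 0.1, -0.5]
opening: -0.004
grasp_force: 0.0
```

```bash
python3 cl.py
```

```text
[ 546.67 -181.87   56.02] theta -167.98960006207872 rad 63.82167241384729 tan 22.06782461430234 F [ 0.23  0.15 -0.45] T [-0.04 -0.02 -0.04] 16.3
```

>>> send_rows --moves '[[[-0.0009,0.0021,0,0,0,-0.035,-1],[-0.0008,0.0022,0,0,0,-0.035,-1],[0,0,0,0,0,0,-1]]]'

```text
clock: 16.6
eef_pos: [545.5, -179.7, 56.0]
tcp_rot: [3.138, -0.002, 0.141]
contact_force: [-1.5, -13.4, -1.7]
opening: -0.001
grasp_force: 6.4
```

```bash
python3 cl.py
```

```text
[ 545.47 -179.72   56.  ] theta -171.93938605691315 rad 63.03876172315503 tan 24.118821642501953 F [ -1.46 -13.42  -1.74] T [-2.05  0.18  0.08] 16.6
```

Force jumped to 13 N at about -170°, which is the stop (hub→pivot bearing -80° minus 90°). A last small press and hold, then back away, lift and move clear.

>>> send_rows --moves '[[[0,0.0006,0,0,0,0,-1],[0,0,0,0,0,0,-1],[0,0,0,0,0,0,-1]]]'

```text
clock: 16.9
eef_pos: [545.5, -179.6, 56.0]
tcp_rot: [3.137, -0.002, 0.142]
contact_force: [-1.7, -16.8, -2.4]
opening: -0.0
grasp_force: 7.6
```

```bash
python3 cl.py
```

```text
[ 545.5  -179.64   56.02] theta -171.88325669386086 rad 63.020756037269564 tan 23.98550002441305 F [ -1.69 -16.79  -2.43] T [-2.45  0.22  0.11] 16.9
```

>>> send_rows --moves '[[[0.001,-0.006,0,0,0,0,-1],[0.001,-0.01,0,0,0,0,-1],[0.001,-0.01,0,0,0,0,-1],[0,-0.005,0.03,0,0,0,-1],[0,0,0.045,0,0,0,-1],[0,0,0.045,0,0,0,-1],[0,0,0.045,0,0,0,-1],[-0.005,-0.03,0.04,0,0,0,-1],[-0.01,-0.04,0,0,0,0,-1],[-0.01,-0.04,0,0,0,0,-1]]]'

```text
clock: 17.9
eef_pos: [523.1, -319.5, 262.4]
tcp_rot: [3.139, -0.003, 0.139]
contact_force: [-0.5, -0.1, -1.0]
opening: 0.001
grasp_force: 0.0
```

>>> send_rows --moves '[[[-0.02,-0.04,0,0,0,0,-1],[-0.02,-0.04,0,0,0,0,-1],[-0.02,-0.04,0,0,0,0,-1],[-0.02,-0.04,0,0,0,0,-1],[0,0,0,0,0,0,-1],[0,0,0,0,0,0,-1]]]'

```text
clock: 18.5
eef_pos: [441.8, -478.6, 259.8]
tcp_rot: [-3.141, -0.0, 0.135]
contact_force: [0.8, 1.0, 0.4]
opening: 0.002
grasp_force: 0.0
```

```bash
python3 cl.py; python3 - <<'E'
from h import *
np.set_printoptions(precision=1,suppress=True)
t0=load('top0');a=t0['img'];d=snap('top','t5');b=d['img']
H=np.array([564.2,71.8]);V=np.array([604.5,-147.])
# ball: darkest blob near predicted positions
g=cv2.cvtColor(b,cv2.COLOR_RGB2GRAY)
for th in(-80,-94,-150,-160,-165,-170,-175,-180):
    P=[*(V+95*np.array([np.cos(np.radians(th)),np.sin(np.radians(th))])),55];q=proj(d,P)[0];x,y=q.round().astype(int);print('ball',th,q,g[y-1:y+2,x-1:x+2].mean())
# bar profile: mean brightness along the long arm line at candidate angles
for an in np.arange(40,48,.5):
    u=np.array([np.cos(np.radians(an)),np.sin(np.radians(an))]);pts=proj(d,[[*(H+r*u),65] for r in np.arange(35,135,2)]).astype(np.float32)
    print(an,round(float(cv2.remap(g,pts[:,0],pts[:,1],cv2.INTER_LINEAR).mean()),1),end='; ')
# bystanders: changed image regions
df=(cv2.absdiff(a,b).max(2)>50).astype(np.uint8);n,_,st,ce=cv2.connectedComponentsWithStats(df)
print();[print(st[i],ce[i]) for i in range(1,n) if st[i,4]>12]
E
```

```text
[ 441.82 -478.6   259.83] theta -172.26176903001377 rad 205.8500705425712 tan 306.67267771393074 F [0.79 1.02 0.43] T [-0.01  0.04 -0.  ] 18.5
ball -80 [326.3 141.5] 139.88888888888889
ball -94 [326.9 147.9] 139.11111111111111
ball -150 [314.3 169.1] 139.44444444444446
ball -160 [310.  171.1] 127.88888888888889
ball -165 [307.8 171.8] 42.0
ball -170 [305.4 172.3] 12.666666666666666
ball -175 [303.1 172.6] 35.77777777777778
ball -180 [300.7 172.8] 83.77777777777777
40.0 134.5; 40.5 135.0; 41.0 135.7; 41.5 136.5; 42.0 137.4; 42.5 138.4; 43.0 138.9; 43.5 139.4; 44.0 139.2; 44.5 138.6; 45.0 137.0; 45.5 134.1; 46.0 129.6; 46.5 123.4; 47.0 117.4; 47.5 113.5; 
[ 424  108   88  107 3365] [477.8 156.6]
[197 119  34  41 388] [211.4 142.2]
[245 122   6  18  50] [247.6 128.4]
[242 131  23  24 120] [255.9 141.6]
[305 145  26  12 137] [319.1 150.9]
[240 159  46  30 381] [260.6 174.4]
[297 160  13  20 110] [302.3 171. ]
[222 162  14  13  53] [229.9 167.3]
[284 169   5   5  15] [285.7 170.9]
[412 171   7   8  24] [414.6 173.3]
[207 175  16  14  85] [213.1 181.3]
[286 174  55  25 160] [310.  184.3]
[218 183  12  15 104] [223.8 190.2]
[  194   189   281   185 13549] [325.  270.5]
[368 202  22  18  86] [377.9 209.5]
[379 217   9   9  20] [383.4 221.3]
[303 224  35  31 763] [319.1 240. ]
[379 227   7  10  40] [382.  231.4]
[  23  260  240  124 8946] [138.4 320.2]
[  0 266  24  32 398] [  8.7 278.8]
[412 267  10  10  19] [416.7 271.3]
[  0 287  22  40 480] [ 10.4 306.7]
[260 305  32  25 222] [276.1 314.6]
[232 328   7   8  24] [234.8 331.6]
[281 336  27  48 244] [298.5 358.4]
[ 20 359  28  25 154] [ 32.1 373.1]
[276 375   6   7  19] [279.2 378. ]
```

The ball sits at -170° (the stop) and the long arm still at about 43.5°, and the hand is clear, so I'm handing the job in.

```bash
python3 -c "
from rig import sign_off
print(sign_off())"
```

```text
the job is handed in; nothing more can be done
None
```

I turned the carousel until its long arm pointed at the white lamp (arm and lens both measured at about 43.4°), pushed the clamp lever to its stop, took the hand clear, and handed the job in at about 18.5 s.

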